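# Sanitise the tablet-counting spatula in the UV-C tray

## Task

Lay the blue-handled tablet-counting spatula flat in the open tray of the UV sanitiser without dropping it, and push the tray fully home. Then pull the red lamp knob out to its click, leave the lamp on for at least three seconds, and push the knob fully back in; the lamp must never be on while the tray is open. Leave the spatula in the shut tray and the other things on the table where they are.

Things in the scene. Friction and masses are not known exactly. Their poses are not given: they have to be found in the camera images.
- sanitiser: white UV-C sanitiser, a box 210 mm deep (x), 230 wide (y), 100 high; stands firm, cannot be moved. Origin: on the table under the middle of its front face; own x points into the box (away from the robot at yaw 0), y to the left seen from the front. The tray slides out of the front on the left (centre line y = +35 mm); the lamp knob is on the grey plate on the right (y = -73.5 mm)
- uv_tray (a joint): slide of the tray in m: 0 = home, its white front flush with the front of the box; grows as it comes out along the sanitiser's -x; stop at 0.175. Stiff with about 2 N of friction, stays where it is left. At the start it stands 0.155 to 0.175 open
- tray_floor (a point): middle of the tray's steel inner floor, 17 mm above the table, moves with the tray; same axes as the sanitiser. The inside is 147 mm long (x) by 110 mm wide (y); side and rear walls 3 mm thick reach 27 mm above the floor, the white front 10 mm thick reaches 51 mm above it (68 mm above the table)
- tray_handle (a point): middle of the dark bar handle of the tray: bar 80 mm long along the sanitiser's y, about 10 mm thick, 35 mm in front of the tray's front face and 45 mm above the table; moves with the tray, so when the tray is home it is 35 mm in front of the box
- lamp_knob (a joint): push-pull lamp switch in m: 0 = pushed in, lamp off; 0.014 = pulled out to its detent, lamp on; grows along the sanitiser's -x. A toggle spring holds it at either end with about 8 N, less towards the middle; past the middle it snaps to the other end and stays there
- knob_grip (a point): middle of the red knob, on its horizontal axis, 28 mm in front of the box when pushed in, 58 mm above the table; moves with the knob. The knob is 28 mm long (14 mm either way of this point): a neck 23 mm across near the box, widening to a head 33 mm across at the free end
- spatula: lies flat, 125 mm long (own x), 40 g: blue handle at its -x end (62 mm long, 16 mm wide, 19 at the butt, 12 mm high; its middle is at own x = -31 mm) and flat steel blade 20 mm wide at the +x end, 5 mm above the table. Origin: middle of the length, underside. It lies to the left or right of the open tray (the marker at the other place), blade roughly away from the robot (yaw within 1.2 rad)
- marker: bystander: white marker pen with a red cap, 135 mm long (own y), 17 mm thick, lying; origin at the middle of the underside
- label_roll: bystander: cream roll of stickers lying flat, 67 x 70 mm, 30 mm high; origin at the middle of the underside
- carton_red: bystander: red and white medicine carton, 95 x 46 x 28 mm, lying flat; origin at the middle of the underside
There are look-alikes about, which are no part of the job. What is shaped like the spatula but brown or purple is not meant.

How it is judged:
On the way, in this order (a step that is already met when the one before it is completed fails the run):
1. the spatula lies flat in the open tray and has been let go (z of spatula in the frame of tray_floor between -0.004 and 0.006 m and x of spatula in the frame of tray_floor between -0.07 and 0.07 m and y of spatula in the frame of tray_floor between -0.055 and 0.055 m and angle between spatula's own z axis and vertical below 0.1 rad and contact force between the fingers and spatula below 0.1 N), for 0.2 s.
2. the tray is home, with the lamp still off (value of joint each of uv_tray, lamp_knob below 0.003 m), for 0.2 s.
3. the lamp knob stands at its outer detent for three seconds (2.8 s count), the tray home (value of joint lamp_knob above 0.0115 m and value of joint uv_tray below 0.004 m), for 2.8 s.
At the end, for the whole second after the job is handed in: the lamp knob is pushed in (within 2.5 mm), the tray is home (within 4 mm) and the spatula lies still and flat (within 0.1 rad) on the tray's floor (value of joint lamp_knob below 0.0025 m and value of joint uv_tray below 0.004 m and z of spatula in the frame of tray_floor between -0.004 and 0.006 m and x of spatula in the frame of tray_floor between -0.07 and 0.07 m and y of spatula in the frame of tray_floor between -0.055 and 0.055 m and angle between spatula's own z axis and vertical below 0.1 rad and linear speed of spatula below 0.02 m/s); the robot touches nothing.
It fails at once if the lamp is on while the tray is open (knob out by more than 6 mm with the tray more than 10 mm out) (value of joint lamp_knob above 0.006 m and value of joint uv_tray above 0.01 m).
It fails at once if the spatula is dropped (it falls free faster than 0.8 m/s, as from over 3 cm) (linear speed of spatula above 0.8 m/s and contact force between the fingers and spatula below 0.05 N).
It fails at once if the marker, the label roll or the red carton is shifted by more than 30 mm (distance of any of marker, label_roll, carton_red from where it was at the start of the episode above 0.03 m).
It also fails if it takes over 72 s, if anything falls off the work surface, if the arm or the gripper's body presses on something with over 40 N, if the wrist force passes 120 N, or if a joint passes its speed limit or range.

## Robot

A 6-joint arm with a two-finger parallel gripper is mounted at the origin on a cart in front of the work surface, level with it; the furniture and walls round the work are solid. World frame = base frame: x ahead of the robot, y to its left, z up, the work surface at z = 0. Lengths are in m, angles in rad, forces in N, time in s.
With the tool pointing down it reaches from about 0.3 to 1 m from the base axis. Payload 5.1 kg.
Tool frame: the origin (TCP) lies on the front face of the gripper's body, between the roots of the fingers; the fingertips stand 78 mm ahead of it and the grasp point (between the pads) lies ctrl.grip_depth ahead of it (ctrl.grip_depth is the distance from the TCP to the grasp point, in m); z points along the fingers, y is the line along which they close (so a half turn about z gives the same grasp; the last joint's range is limited). The gripper opens to 95 mm and grips with 3 to 60 N. Pads are 20 mm wide; open, the fingers measure 119 mm over their backs; the gripper's body (75 mm by 180 mm) begins 59 mm behind the grasp point.
Start: joints at [1.052, 0.124, 1.65, -0, 1.367, -0.083], TCP at [0.274, 0.589, 0.292] pointing down, gripper open.
Joint ranges: [-2.61, 2.61], [-1.02, 2.33], [0.03, 2.71], [-1.35, 4.49], [0.32, 2.68], [-2.91, 2.91]. Speed limits (rad/s): [2.57, 2.57, 3.14, 3.14, 3.14, 3.14].

## Interface

Orientations are given as a unit quaternion [x, y, z, w].
In Python, from bench import ctrl gives the robot as it stands.
- The arm moves only by the tool send_rows, never from a script. Its argument "series" is a list of rows, each a list of 7 numbers: the shift along the tool's x, y, z in m, then the turn, a rotation vector about the tool's x, y, z in degrees, then the closure, from -1 (fully open) to 1 (shut). A call has 1 to 20 rows; each row shifts and turns the commanded pose from where the row before left it, along the tool's axes as they then stand; what a row does not reach is not made up. A row lasts 1/12 s, in which the tool goes at most 41.7 mm and 7.16 degrees, less where a joint would pass 70% of its speed; a pose out of reach is approached as far as the arm can. A call is refused whole if a number of a shift passes 0.0417 or a number of a turn 7.16, either way. A call with a gripper value outside its range is refused whole. The fingers move at their own pace and stop on an object; "newtons" is the grip in N (left out, the last holds). Time passes only in rows, so rows that do not move let the fingers close. It gives the time, the measured TCP pose, the force, the opening and the grip force at its end, in the units of the state.
- ctrl.state(): the state, without advancing time (a new reading comes with each control period).
- ctrl.grab_frame(name): name is "side" or "top"; returns a dict with "img" (480x640x3 uint8, red, green, blue), "fov_y" (degrees; the focal length in pixels is half the picture's height over the tangent of half this angle, whatever the lens; pixels are square), "cx", "cy" (the principal point, pixels), "eye" and "orientation" of the camera in the world. Camera axes: x right, y down, z forward; pixel columns grow to the right and rows downward; lengths in m; the calibration is good to about 2 mm. A picture is of the moment at which its call begins. There is no depth.
- ctrl.hand_in(): hands the job in; it is judged then, once.
The state is a dict: "time": time; "qpos": joint angles; "qvel": joint speeds; "joint_torque": joint torques, N m; "eef_pos": TCP position; "eef_rot": TCP orientation; "wrist_force": force on the tool from outside, world axes, zero at the start; "moment": the same for the moment, N m; "opening": finger opening in m; "grasp_force": force on a finger pad.
Only numpy, scipy, OpenCV 4.12 (cv2) and the standard library are available. Lean on these libraries where they do the work, as an engineer would, in place of code of your own. Each camera call takes 0.05 s, during which the arm holds its last target. There are 200 camera calls.

## Working session

There is one attempt and no reset: what is moved stays moved. The work goes in short steps, Python scripts to look and compute and a tool call to move; the robot and the scene stay as the last step left them, time stands still between calls to the robot, and variables do not carry over. Pictures are saved under pics/ and viewed, at most 11 in all, crops included, and the job is handed in when it is done.

Besides the shell and the picture viewer there is one more tool, called after "Call:" as a command line: name --pt "numbers of a row" for each row, then --argument value for the rest. send_rows: Moves the arm, as the interface text tells. Its arguments: {"type":"object","properties":{"series":{"type":"array"},"newtons":{"type":"number"}},"required":["series"]}

```bash
mkdir -p pics
cat > h.py <<'E'
import numpy as np, cv2, json
from scipy.spatial.transform import Rotation as R
from bench import ctrl
def frame(n):
    f=ctrl.grab_frame(n); return f
def ray(f,u,v):
    fl=f["img"].shape[0]/2/np.tan(np.radians(f["fov_y"])/2)
    d=np.array([(u-f["cx"])/fl,(v-f["cy"])/fl,1.])
    o=np.array(f["orientation"])
    M=R.from_quat(o).as_matrix() if o.size==4 else o.reshape(3,3)
    return np.array(f["eye"]),M@d
def onz(f,u,v,z):
    e,d=ray(f,u,v); return e+d*(z-e[2])/d[2]
def proj(f,p):
    fl=f["img"].shape[0]/2/np.tan(np.radians(f["fov_y"])/2)
    o=np.array(f["orientation"]); M=R.from_quat(o).as_matrix() if o.size==4 else o.reshape(3,3)
    c=M.T@(np.array(p)-f["eye"]); return c[:2]/c[2]*fl+[f["cx"],f["cy"]]
E
python3 - <<'E'
from h import *
for n in("top","side"):
    f=frame(n); cv2.imwrite(f"pics/{n}0.png",f["img"][...,::-1]); print(n,f["eye"],f["orientation"],f["fov_y"],f["cx"],f["cy"])
print(ctrl.state(),ctrl.grip_depth)
E
```

```text
top [0.38182156 0.00135637 1.24963252] [ 0.70974063 -0.69997934  0.06134694 -0.05033602] 44.17002532554589 320.2322720658857 233.8202089467361
side [0.61904118 0.83844189 0.73388043] [ 0.03433795  0.89844299 -0.43769348 -0.00674619] 54.266024783851904 323.34802214828653 233.07144774336194
{'time': 0.1, 'qpos': array([ 1.05238315e+00,  1.24415398e-01,  1.65150149e+00, -2.03615246e-05,
        1.36747747e+00, -8.25915028e-02]), 'qvel': array([ 0.00031905, -0.00209703, -0.00433002, -0.00181671, -0.00046317,
        0.00111695]), 'joint_torque': array([ 7.39260176e-04, -4.18881297e+01, -3.61096537e+01,  7.77232298e-02,
        4.62029467e-02, -4.40913993e-05]), 'eef_pos': array([0.27421726, 0.58886214, 0.29114693]), 'eef_rot': array([ 2.16188234e-01,  9.76351287e-01, -8.63434169e-04, -2.57129900e-04]), 'wrist_force': array([ 0.35962697,  0.35836634, -0.01864351]), 'moment': array([ 0.02576268, -0.00258239,  0.03026571]), 'grasp_force': 0.0, 'opening': 0.09545279458469734} 0.0588
```

View pics/top0.png

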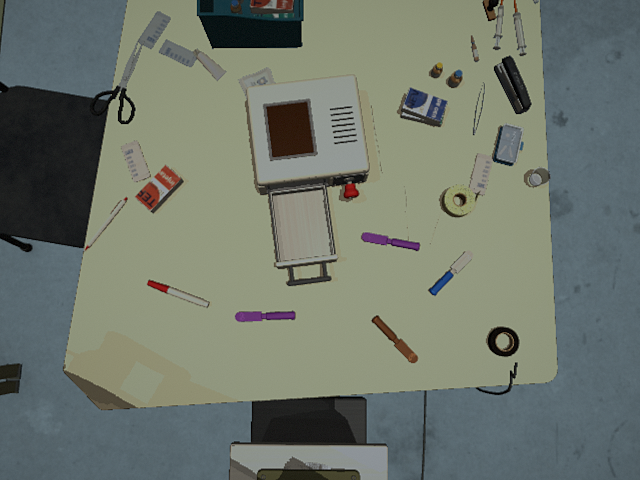

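View pics/side0.png

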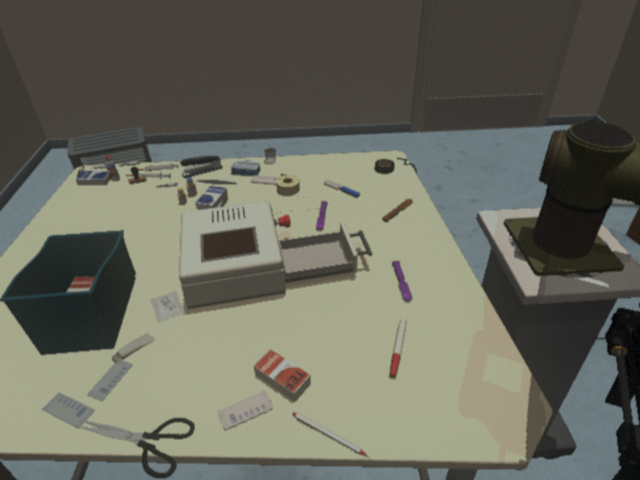

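Top view: the blue spatula's handle is at (440,284) and its blade at (461,260). Look-alikes are purple at (390,242) and (265,316), and brown at (395,338). The tray is at (303,225), its handle at (308,277) and the red knob at (350,190). The marker is at (178,293), the label roll at (459,200) and the red carton at (160,188). I choose the blue one.

Run:
```python
from h import *
f=frame("top"); im=f["img"]; hsv=cv2.cvtColor(im,cv2.COLOR_RGB2HSV)
m=cv2.inRange(hsv,(100,150,60),(125,255,255)); m[:235]=0;m[310:]=0;m[:,:400]=0;m[:,500:]=0
c=max(cv2.findContours(m,0,1)[0],key=cv2.contourArea); (u,v),s,a=cv2.minAreaRect(c); print("blue",u,v,s,a)
b=cv2.boxPoints(((u,v),s,a)); P=[onz(f,*q,0.010)[:2] for q in b]; print(np.round(P,4))
# whole spatula: blue + whitish blade vs table
M=cv2.moments(m,True); print("handle c",onz(f,M['m10']/M['m00'],M['m01']/M['m00'],0.008))
def blob(f,lo,hi,x0,x1,y0,y1):
    h=cv2.cvtColor(f["img"],cv2.COLOR_RGB2HSV); m=cv2.inRange(h,lo,hi); k=np.zeros_like(m);k[y0:y1,x0:x1]=m[y0:y1,x0:x1]
    c=max(cv2.findContours(k,0,1)[0],key=cv2.contourArea); return c,cv2.minAreaRect(c)
print("knob",blob(f,(0,150,80),(8,255,255),338,365,175,205)[1])
g=frame("side")
print("knob side",blob(g,(0,150,60),(8,255,255),265,300,205,235)[1])
a=cv2.resize(im[170:310,230:480],None,fx=3,fy=3,interpolation=cv2.INTER_CUBIC)
cv2.imwrite("pics/c1.png",a[...,::-1])
b=cv2.resize(g["img"][160:310,170:390],None,fx=3.6,fy=3.6,interpolation=cv2.INTER_CUBIC)
cv2.imwrite("pics/c2.png",b[...,::-1])
```

```text
blue 441.2500305175781 282.75 (7.071067810058594, 27.577163696289062) 45.0
[[ 0.4638 -0.2464]
 [ 0.5054 -0.2883]
 [ 0.495  -0.2987]
 [ 0.4535 -0.2567]]
handle c [ 0.47945896 -0.27196334  0.008     ]
knob ((350.41998291015625, 189.44000244140625), (12.303659439086914, 14.000715255737305), 81.8698959350586)
knob side ((283.5, 219.0), (6.0, 9.0), 90.0)
```

View pics/c1.png

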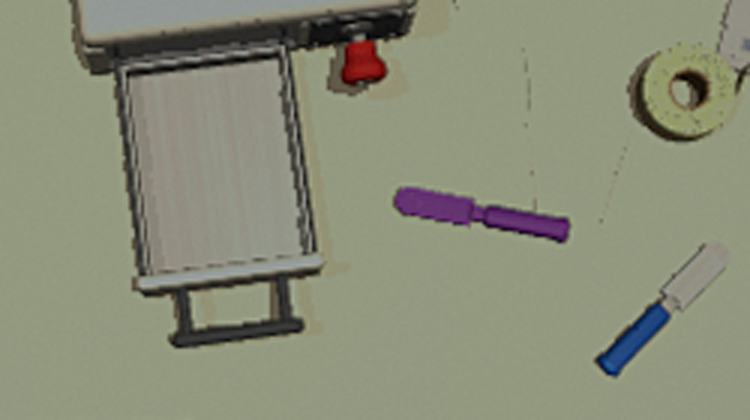

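View pics/c2.png

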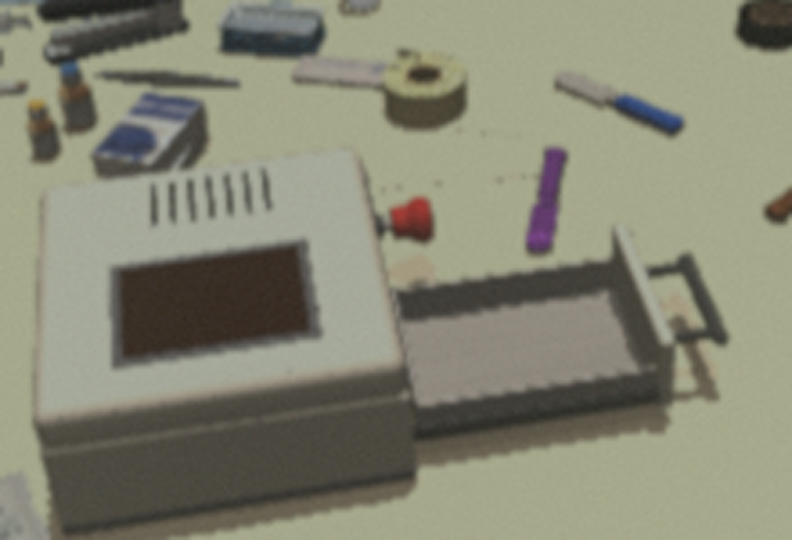

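The crop confirms the choice: blue handle with its butt at (607,366) and steel blade tip at (717,250), crop pixels. The tray handle's ends are at (178,341) and (300,326), the white front's at (137,286) and (322,264), and the knob head is at (363,68).

Run:
```python
from h import *
f=frame("top")
def q(u,v,z): return onz(f,230+u/3,170+v/3,z)
a,b=q(178,341,.047),q(300,326,.047); print("handle",a,b,"len",np.linalg.norm(a-b),"mid",(a+b)/2)
c,d=q(137,286,.068),q(322,264,.068); print("front",c,d,np.linalg.norm(c-d))
# tray floor corners
for p in[(150,272),(300,258),(130,70),(280,55)]: print("tray",q(*p,.044))
s,t=q(607,366,.006),q(717,250,.004); print("spat",s,t,np.linalg.norm(s-t),(s+t)/2,"yaw",np.arctan2(*(t-s)[1::-1]))
v=a-b; print("yaw handle",np.arctan2(-v[0],v[1])); v=c-d; print("yaw front",np.arctan2(-v[0],v[1]))
# box top corners from full image
B=[onz(f,*p,.1) for p in[(247,84),(355,75),(369,178),(256,187)]]; print(np.round(B,3)); 
for i in range(4):
  w=B[(i+1)%4]-B[i]; print(np.linalg.norm(w),np.degrees(np.arctan2(w[1],w[0])))
print("knob", q(363,68,.07), onz(f,350.4,189.4,.065))
g=frame("side"); e,dd=ray(g,170+412/3.6,160+219/3.6); print("knob side at z58", e+dd*(.058-e[2])/dd[2])
S=R.from_quat(ctrl.state()["eef_rot"]).as_matrix(); print(S)
```

```text
handle [0.47029764 0.04522394 0.047     ] [ 0.48160141 -0.03725897  0.047     ] len 0.08325386640587869 mid [0.47594952 0.00398249 0.047     ]
front [0.50507309 0.07258003 0.068     ] [ 0.52164656 -0.05092415  0.068     ] 0.12461124396059413
tray [0.51729299 0.06540032 0.044     ]
tray [ 0.52839834 -0.0368929   0.044     ]
tray [0.65814889 0.08255662 0.044     ]
tray [ 0.67055224 -0.02154055  0.044     ]
spat [ 0.45994172 -0.25413904  0.006     ] [ 0.54328945 -0.33434923  0.004     ] 0.11569147929589646 [ 0.50161559 -0.29424413  0.005     ] yaw -0.7662174491492934
yaw handle 0.13619538765671346
yaw front 0.13339667984150697
[[ 0.873  0.138  0.1  ]
 [ 0.897 -0.083  0.1  ]
 [ 0.68  -0.112  0.1  ]
 [ 0.658  0.114  0.1  ]]
0.22249396966687637 -83.8320082181864
0.21941747802367392 -172.4683698227309
0.22627341522913016 95.6304655749492
0.21723741522557638 6.550995416177149
knob [ 0.65617862 -0.07771548  0.07      ] [ 0.66419451 -0.0767869   0.065     ]
knob side at z58 [ 0.66362054 -0.0795028   0.058     ]
[[-9.06548208e-01  4.22102156e-01 -3.40613867e-04]
 [ 4.22102291e-01  9.06547992e-01 -6.27577326e-04]
 [ 4.38810747e-05 -7.12702994e-04 -9.99999745e-01]]
```

Call:
send_rows --pt "-0.0233 -0.0291 0.003 0 0 0 -1" --pt "-0.0233 -0.0291 0.003 0 0 0 -1" --pt "-0.0233 -0.0291 0.003 0 0 0 -1" --pt "-0.0233 -0.0291 0.003 0 0 0 -1" --pt "-0.0233 -0.0291 0.003 0 0 0 -1" --pt "-0.0233 -0.0291 0.003 0 0 0 -1" --pt "-0.0233 -0.0291 0.003 0 0 0 -1" --pt "-0.0233 -0.0291 0.003 0 0 0 -1" --pt "-0.0233 -0.0291 0.003 0 0 0 -1" --pt "-0.0233 -0.0291 0.003 0 0 0 -1" --pt "-0.0233 -0.0291 0.003 0 0 0 -1" --pt "-0.0233 -0.0291 0.003 0 0 0 -1" --pt "-0.0233 -0.0291 0.003 0 0 0 -1" --pt "-0.0233 -0.0291 0.003 0 0 0 -1" --pt "-0.0233 -0.0291 0.003 0 0 0 -1" --pt "-0.0233 -0.0291 0.003 0 0 0 -1" --pt "-0.0233 -0.0291 0.003 0 0 0 -1" --pt "-0.0233 -0.0291 0.003 0 0 0 -1" --pt "-0.0233 -0.0291 0.003 0 0 0 -1" --pt "-0.0233 -0.0291 0.003 0 0 0 -1" --newtons 20

```text
time: 1.97
eef_pos: [0.4512, -0.1371, 0.2324]
eef_rot: [0.216, 0.976, -0.0, 0.0]
wrist_force: [0.9, 0.1, 0.1]
opening: 0.0951
grasp_force: 0.0
```

Call:
send_rows --pt "-0.0233 -0.0291 0.003 0 0 0 -1" --pt "-0.0233 -0.0291 0.003 0 0 0 -1" --pt "-0.0233 -0.0291 0.003 0 0 0 -1" --pt "-0.0233 -0.0291 0.003 0 0 0 -1" --pt "0 0 0.015 0 0 6.4 -1" --pt "0 0 0.015 0 0 6.4 -1" --pt "0 0 0.015 0 0 6.3 -1" --pt "0 0 0 0 0 0 -1" --pt "0 0 0 0 0 0 -1"

```text
time: 2.72
eef_pos: [0.486, -0.2797, 0.1744]
eef_rot: [0.374, 0.927, 0.0, -0.001]
wrist_force: [0.8, -0.4, 0.0]
opening: 0.0951
grasp_force: 0.0
```

```bash
cat >> h.py <<'E'
def plan(target,yaw_ty):
    """shift in present tool axes to the target and turn (deg) about tool z to bring tool y to world yaw"""
    s=ctrl.state(); M=R.from_quat(s["eef_rot"]).as_matrix()
    t=(np.degrees(np.arctan2(M[1,1],M[0,1]))-yaw_ty+90)%180-90
    print("t",s["time"],"pos",np.round(s["eef_pos"],4),"ty yaw",round(float(np.degrees(np.arctan2(M[1,1],M[0,1]))),2),"zax",M[:,2].round(3),"q",s["qpos"].round(2),"open",round(s["opening"],4),"gf",round(float(s["grasp_force"]),2),"F",np.round(s["wrist_force"],2))
    print("shift",np.round(M.T@(np.array(target)-s["eef_pos"]),4),"turn z",round(float(t),2))
E
python3 -c "
from h import *
plan([.487,-.280,.081],46.1)
f=frame('top');cv2.imwrite('pics/c3.png',cv2.resize(f['img'][200:340,380:520],None,fx=4,fy=4)[...,::-1])
"
```

```text
t 2.7167 pos [ 0.486  -0.2797  0.1744] ty yaw 46.09 zax [-0.002  0.001 -1.   ] q [-0.62  0.03  1.95 -0.    1.16 -1.42] open 0.0951 gf 0.0 F [ 0.77 -0.42  0.03]
shift [-0.0012  0.0005  0.0934] turn z -0.01
```

Call:
send_rows --pt "0 0 0.025 0 0 0 -0.3" --pt "0 0 0.025 0 0 0 -0.3" --pt "-0.001 0 0.023 0 0 0 -0.3" --pt "0 0 0.021 0 0 0 -0.3" --pt "0 0 0 0 0 0 -0.3" --pt "0 0 0 0 0 0 -0.3"

```text
time: 3.27
eef_pos: [0.4875, -0.2806, 0.082]
eef_rot: [0.374, 0.927, -0.0, -0.0]
wrist_force: [-0.1, 0.2, 1.0]
opening: 0.0633
grasp_force: 0.0
```

Call:
send_rows --pt "0 0 0 0 0 0 1" --pt "0 0 0 0 0 0 1" --pt "0 0 0 0 0 0 1" --pt "0 0 0 0 0 0 1" --pt "0 0 0 0 0 0 1" --pt "0 0 0 0 0 0 1" --pt "0 0 0 0 0 0 1" --pt "0 0 0 0 0 0 1" --newtons 20

```text
time: 3.93
eef_pos: [0.4872, -0.2806, 0.0813]
eef_rot: [0.375, 0.927, 0.0, -0.0]
wrist_force: [-0.5, -0.5, 1.0]
opening: 0.0158
grasp_force: 20.0
```

Call:
send_rows --pt "0 0 -0.01 0 0 0 1" --pt "0 0 -0.02 0 0 0 1" --pt "0 0 -0.025 0 0 0 1" --pt "0 0 -0.025 0 0 0 1" --pt "0 0 -0.025 0 0 -6.4 1" --pt "0 0 -0.015 0 0 -6.4 1" --pt "0 0 0 0 0 -6.4 1" --pt "0 0 0 0 0 -6.4 1" --pt "0 0 0 0 0 -6.4 1" --pt "0 0 0 0 0 -6.4 1" --pt "0 0 0 0 0 -6.4 1" --pt "0 0 0 0 0 -6.6 1" --pt "0 0 0 0 0 0 1" --pt "0 0 0 0 0 0 1"

```text
time: 5.1
eef_pos: [0.4872, -0.2806, 0.2017]
eef_rot: [-0.062, 0.998, -0.0, 0.0]
wrist_force: [0.2, -0.3, -1.1]
opening: 0.016
grasp_force: 20.0
```

```bash
python3 -c "
from h import *
plan([.581,.0200,.2],97.5)
f=frame('side');cv2.imwrite('pics/c3.png',cv2.resize(f['img'][80:280,240:480],None,fx=3,fy=3)[...,::-1])
"
```

```text
t 5.1 pos [ 0.4872 -0.2806  0.2017] ty yaw 97.16 zax [ 0. -0. -1.] q [-0.62  0.01  1.93  0.    1.2  -2.31] open 0.016 gf 20.0 F [ 0.15 -0.31 -1.13]
shift [-0.1305  0.2866  0.0017] turn z -0.34
```

View pics/c3.png

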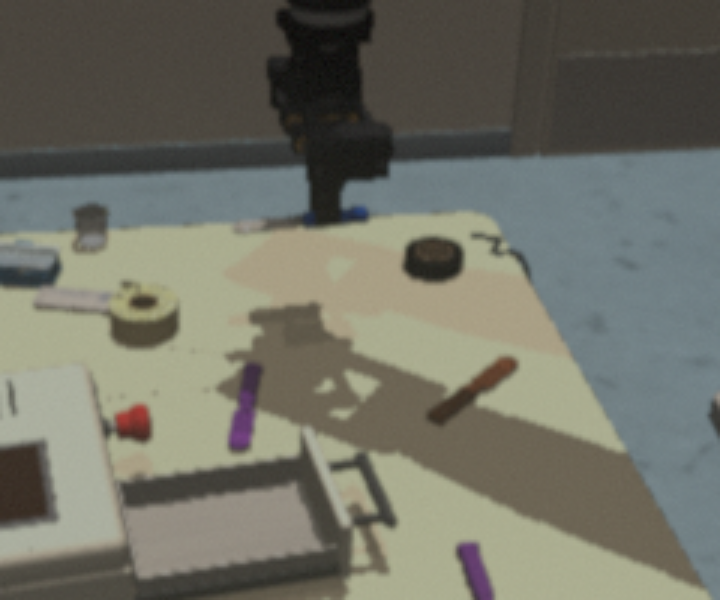

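It shows the spatula held level, with its handle at (345,214) and blade tip at (236,227). Next is the move over the tray.

Call:
send_rows --pt "-0.0139 0.0318 0 0 0 0 1" --pt "-0.0139 0.0318 0 0 0 0 1" --pt "-0.0139 0.0318 0 0 0 0 1" --pt "-0.0139 0.0318 0 0 0 0 1" --pt "-0.0139 0.0318 0 0 0 0 1" --pt "-0.0139 0.0318 0 0 0 0 1" --pt "-0.0139 0.0318 0 0 0 0 1" --pt "-0.0139 0.0318 0 0 0 0 1" --pt "-0.0139 0.0318 0 0 0 0 1" --pt "0 0 0.02 0 0 0 1" --pt "0 0 0.02 0 0 0 1" --pt "0 0 0.01 0 0 0 1" --pt "0 0 0 0 0 0 1" --pt "0 0 0 0 0 0 1"

```text
time: 6.32
eef_pos: [0.5744, 0.0189, 0.1508]
eef_rot: [-0.063, 0.998, 0.0, -0.001]
wrist_force: [1.1, -0.6, -0.1]
opening: 0.016
grasp_force: 20.0
```

```bash
python3 -c "
from h import *
plan([.576,.019,.099],97.5)
f=frame('side');cv2.imwrite('pics/c4.png',cv2.resize(f['img'][150:310,190:400],None,fx=3.6,fy=3.6)[...,::-1])
"
```

```text
t 6.3167 pos [0.5744 0.0189 0.1508] ty yaw 97.25 zax [-0.002  0.    -1.   ] q [-0.06  0.09  1.94  0.    1.12 -1.76] open 0.016 gf 20.0 F [ 1.13 -0.64 -0.12]
shift [-0.0017 -0.0001  0.0518] turn z -0.25
```

View pics/c4.png

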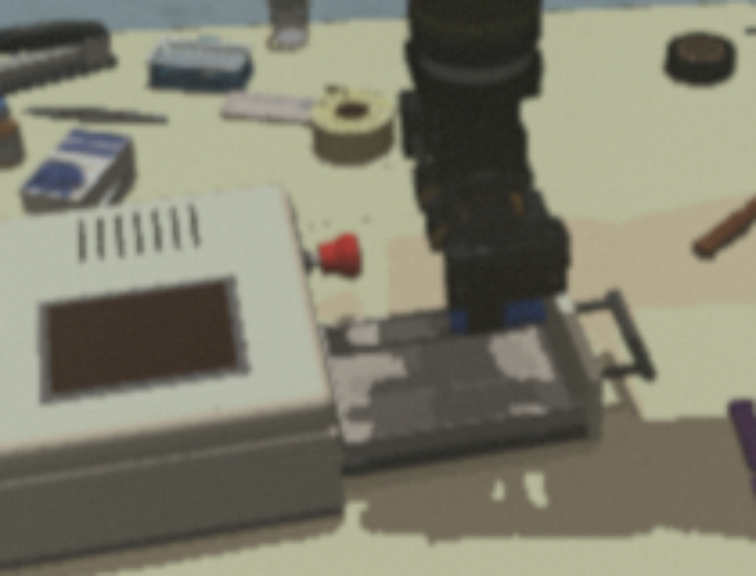

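The picture shows the spatula above the tray, its blade tip at about (348,332) and butt at (545,312) in the crop. A quick check of the fit along x follows.

```bash
python3 -c "
from h import *
f=frame('side')
a=onz(f,190+348/3.6,150+332/3.6,.073);b=onz(f,190+545/3.6,150+312/3.6,.075)
print(a,b,np.linalg.norm(a-b))
x=np.array([.9915,.13]);
for p in(a,b): print((p[:2]-[.596,.0217])@x)
# tray front inner edge and box edge in side view
for u,v,z in((572,305,.068),(600,375,.068)):
  p=onz(f,190+u/3.6,150+v/3.6,z); print(p,(p[:2]-[.596,.0217])@x)
"
```

```text
[0.65785189 0.02187711 0.073     ] [0.53431032 0.01554074 0.075     ] 0.12372013162508408
0.06134917743546755
-0.061966024180620694
[0.51560729 0.0012282  0.068     ] -0.08237070343777883
[0.50630546 0.07060953 0.068     ] -0.08257389277086483
```

Call:
send_rows --pt "-0.0015 0 0.015 0 0 0 1" --pt "0 0 0.015 0 0 0 1" --pt "0 0 0.01 0 0 0 1" --pt "0 0 0.006 0 0 0 1" --pt "0 0 0.003 0 0 0 1" --pt "0 0 0.001 0 0 0 1" --pt "0 0 0.001 0 0 0 1" --pt "0 0 0 0 0 0 1" --pt "0 0 0 0 0 0 1"

```text
time: 7.17
eef_pos: [0.5767, 0.0194, 0.1009]
eef_rot: [-0.064, 0.998, -0.0, 0.001]
wrist_force: [-0.0, -0.1, -0.5]
opening: 0.0159
grasp_force: 20.0
```

Call:
send_rows --pt "0 0 0.001 0 0 0 1" --pt "0 0 0.001 0 0 0 1" --pt "0 0 0.0005 0 0 0 1" --pt "0 0 0 0 0 0 1" --pt "0 0 0 0 0 0 1"

```text
time: 7.58
eef_pos: [0.5765, 0.0194, 0.0983]
eef_rot: [-0.064, 0.998, -0.0, 0.0]
wrist_force: [-1.2, 0.4, 3.5]
opening: 0.0158
grasp_force: 20.0
```

Contact at 3.5 N. I release it gently and lift.

Call:
send_rows --pt "0 0 0 0 0 0 0.5" --pt "0 0 0 0 0 0 0.2" --pt "0 0 0 0 0 0 0.2" --pt "0 0 0 0 0 0 0.2" --pt "0 0 0 0 0 0 0.2" --pt "0 0 -0.01 0 0 0 0.2" --pt "0 0 -0.03 0 0 0 0.2" --pt "0 0 -0.04 0 0 0 0.2" --pt "0 0 -0.04 0 0 0 0.2" --pt "0.02 0 -0.03 0 0 0 0.2" --pt "0.04 0 0 0 0 0 0.2" --pt "0.04 0 0 0 0 0 0.2" --pt "0.04 0 0 0 0 0 0.2" --pt "0 0 0 0 0 0 0.2" --pt "0 0 0 0 0 0 0.2"

```text
time: 8.83
eef_pos: [0.4357, 0.0015, 0.2482]
eef_rot: [-0.064, 0.998, -0.0, 0.001]
wrist_force: [1.2, -0.1, 0.4]
opening: 0.0382
grasp_force: 0.0
```

```bash
python3 -c "
from h import *
plan([.438,.0015,.11],97.5)
f=frame('side');a=cv2.resize(f['img'][190:310,190:390],None,fx=3,fy=3)
g=frame('top');b=cv2.resize(g['img'][170:300,240:440],None,fx=3,fy=3)
a=np.vstack([a,b[:240]]) ;print(a.shape);cv2.imwrite('pics/c5.png',a[...,::-1])
"
```

```text
t 8.8333 pos [0.4357 0.0015 0.2482] ty yaw 97.3 zax [ 0.002 -0.    -1.   ] q [-0.12 -0.35  2.16  0.    1.33 -1.82] open 0.0382 gf 0.0 F [ 1.21 -0.14  0.41]
shift [-0.002  -0.0002  0.1382] turn z -0.2
(600, 600, 3)
```

View pics/c5.png

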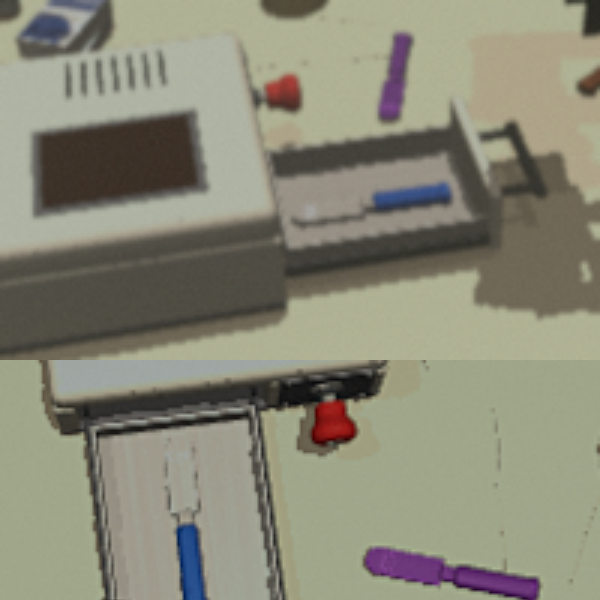

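The spatula lies flat in the tray, handle at (410,197) in the side crop. Next I bring the closed fingers down in front of the handle.

Call:
send_rows --pt "0 0 0.035 0 0 -0.2 1" --pt "0 0 0.035 0 0 0 1" --pt "0 0 0.035 0 0 0 1" --pt "0 0 0.03 0 0 0 1" --pt "0 0 0.008 0 0 0 1" --pt "0 0 0 0 0 0 1" --pt "-0.005 0 0 0 0 0 1" --pt "-0.005 0 0 0 0 0 1" --pt "-0.005 0 0 0 0 0 1" --pt "-0.005 0 0 0 0 0 1" --pt "-0.005 0 0 0 0 0 1" --pt "-0.007 0 0 0 0 0 1" --pt "-0.009 0 0 0 0 0 1" --pt "-0.01 0 0 0 0 0 1"

```text
time: 10.1
eef_pos: [0.4884, 0.0084, 0.1048]
eef_rot: [-0.066, 0.998, 0.0, -0.0]
wrist_force: [-3.3, 0.5, 1.6]
opening: 0.0006
grasp_force: 1.6
```

Call:
send_rows --pt "-0.01 0 0 0 0 0 1" --pt "-0.01 0 0 0 0 0 1" --pt "-0.01 0 0 0 0 0 1" --pt "-0.01 0 0 0 0 0 1" --pt "-0.01 0 0 0 0 0 1" --pt "-0.01 0 0 0 0 0 1" --pt "-0.01 0 0 0 0 0 1" --pt "-0.01 0 0 0 0 0 1" --pt "-0.01 0 0 0 0 0 1" --pt "-0.009 0 0 0 0 0 1" --pt "-0.007 0 0 0 0 0 1" --pt "-0.005 0 0 0 0 0 1" --pt "0 0 0 0 0 0 1"

```text
time: 11.18
eef_pos: [0.5995, 0.0225, 0.105]
eef_rot: [-0.066, 0.998, -0.0, 0.001]
wrist_force: [-0.2, 0.9, 0.0]
opening: 0.0005
grasp_force: 0.0
```

```bash
python3 -c "
from h import *
plan([.682-.055-.0045,-.0015+.0346-.007,.105],97.5)
f=frame('side');cv2.imwrite('pics/c6.png',cv2.resize(f['img'][170:310,190:390],None,fx=3,fy=3)[...,::-1])
"
```

```text
t 11.1833 pos [0.5995 0.0225 0.105 ] ty yaw 97.54 zax [ 0.002 -0.001 -1.   ] q [-0.05  0.2   1.9  -0.    1.04 -1.75] open 0.0005 gf 0.0 F [-0.19  0.89  0.01]
shift [-0.0233  0.0005  0.0001] turn z 0.04
```

View pics/c6.png

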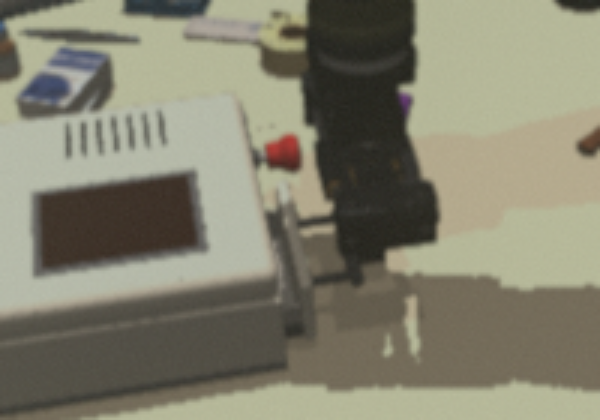

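The tray is about 25 mm from home, its white front at (290,270).

Call:
send_rows --pt "-0.004 0 0 0 0 0 1" --pt "-0.005 0 0 0 0 0 1" --pt "-0.005 0 0 0 0 0 1" --pt "-0.003 0 0 0 0 0 1" --pt "-0.002 0 0 0 0 0 1" --pt "-0.001 0 0 0 0 0 1" --pt "0 0 0 0 0 0 1"

```text
time: 11.82
eef_pos: [0.6184, 0.0254, 0.1049]
eef_rot: [-0.066, 0.998, -0.0, 0.001]
wrist_force: [-0.7, -0.3, 0.4]
opening: 0.0008
grasp_force: 0.2
```

Call:
send_rows --pt "-0.001 0 0 0 0 0 1" --pt "-0.001 0 0 0 0 0 1" --pt "-0.001 0 0 0 0 0 1"

```text
time: 12.07
eef_pos: [0.6208, 0.0257, 0.1048]
eef_rot: [-0.066, 0.998, 0.0, -0.0]
wrist_force: [-2.6, -1.2, 1.7]
opening: 0.0008
grasp_force: 1.1
```

Call:
send_rows --pt "-0.001 0 0 0 0 0 1" --pt "-0.001 0 0 0 0 0 1"

```text
time: 12.23
eef_pos: [0.6228, 0.026, 0.1048]
eef_rot: [-0.066, 0.998, 0.0, -0.0]
wrist_force: [-2.2, -0.4, 1.6]
opening: 0.0003
grasp_force: 1.1
```

Call:
send_rows --pt "-0.001 0 0 0 0 0 1" --pt "-0.001 0 0 0 0 0 1" --pt "-0.001 0 0 0 0 0 1"

```text
time: 12.48
eef_pos: [0.6248, 0.0263, 0.1047]
eef_rot: [-0.066, 0.998, -0.0, -0.002]
wrist_force: [-9.5, -1.7, 7.6]
opening: 0.0002
grasp_force: 4.8
```

Call:
send_rows --pt "-0.001 0 0 0 0 0 1" --pt "-0.001 0 0 0 0 0 1"

```text
time: 12.65
eef_pos: [0.6253, 0.0264, 0.1047]
eef_rot: [-0.066, 0.998, -0.0, -0.005]
wrist_force: [-15.9, -3.8, 12.3]
opening: 0.0002
grasp_force: 8.3
```

Call:
send_rows --pt "-0.001 0 0 0 0 0 1" --pt "-0.001 0 0 0 0 0 1"

```text
time: 12.82
eef_pos: [0.6257, 0.0265, 0.1046]
eef_rot: [-0.066, 0.998, -0.0, -0.007]
wrist_force: [-22.3, -2.9, 17.9]
opening: 0.0003
grasp_force: 11.8
```

Hard stop felt: the force is rising with no motion, so the tray is home. I back off and look at the knob.

Call:
send_rows --pt "0.006 0 0 0 0 0 1" --pt "0.02 0 0 0 0 0 1" --pt "0.02 0 -0.01 0 0 0 1" --pt "0.01 0 -0.035 0 0 0 1" --pt "0.03 0 -0.028 0 0 0 1" --pt "0.035 0 -0.02 0 0 0 -0.3" --pt "0.035 0 0 0 0 0 -0.3" --pt "0 -0.02 0 0 0 0 -0.3" --pt "0 -0.03 0 0 0 0 -0.3" --pt "0 0 0 0 0 0 -0.3" --pt "0 0 0 0 0 0 -0.3"

```text
time: 13.73
eef_pos: [0.4821, -0.0439, 0.1982]
eef_rot: [-0.064, 0.998, -0.0, 0.001]
wrist_force: [0.1, 0.4, 0.6]
opening: 0.035
grasp_force: 0.0
```

```bash
cat > k.py <<'E'
from h import *
f=frame('top');g=frame('side')
def red(f,x0,x1,y0,y1):
    h=cv2.cvtColor(f["img"],cv2.COLOR_RGB2HSV); m=cv2.inRange(h,(0,140,50),(9,255,255))|cv2.inRange(h,(172,140,50),(180,255,255)); k=np.zeros_like(m);k[y0:y1,x0:x1]=m[y0:y1,x0:x1]
    M=cv2.moments(k,True); print(cv2.boundingRect(k),M['m00']); return M['m10']/M['m00'],M['m01']/M['m00']
a=red(f,335,370,172,215); b=red(g,262,315,195,240)
e1,d1=ray(f,*a); e2,d2=ray(g,*b)
A=np.stack([d1,-d2],1); t=np.linalg.lstsq(A,e2-e1,rcond=None)[0]
p=(e1+d1*t[0]+e2+d2*t[1])/2; print("knob red centroid",p.round(4),"miss",np.linalg.norm(e1+d1*t[0]-e2-d2*t[1]))
print("top at z58",onz(f,*a,.063),"side at z58",onz(g,*b,.060))
plan([p[0],p[1],.117],97.5)
u=cv2.resize(g['img'][180:310,200:380],None,fx=4,fy=4)[:, :400*2-80]
w=cv2.resize(f['img'][150:250,240:400],None,fx=3,fy=3)
np.save('pics/last.npy',w)
cv2.imwrite('pics/%s.png'%__import__('sys').argv[1],np.vstack([u[:, :480][:300],w])[...,::-1])
E
python3 k.py c7
```

```text
(344, 183, 15, 16) 163.0
(279, 215, 10, 9) 62.0
knob red centroid [ 0.6632 -0.0766  0.0638] miss 0.0027012519015285137
top at z58 [ 0.66206635 -0.07649845  0.063     ] side at z58 [ 0.66482778 -0.08249439  0.06      ]
t 13.8333 pos [ 0.482  -0.0428  0.1978] ty yaw 97.51 zax [ 0.001  0.    -1.   ] q [-0.2  -0.17  2.11  0.    1.21 -1.9 ] open 0.0431 gf 0.0 F [ 0.71 -0.9  -0.14]
shift [-0.1753 -0.0573  0.0809] turn z 0.01
```

View pics/c7.png

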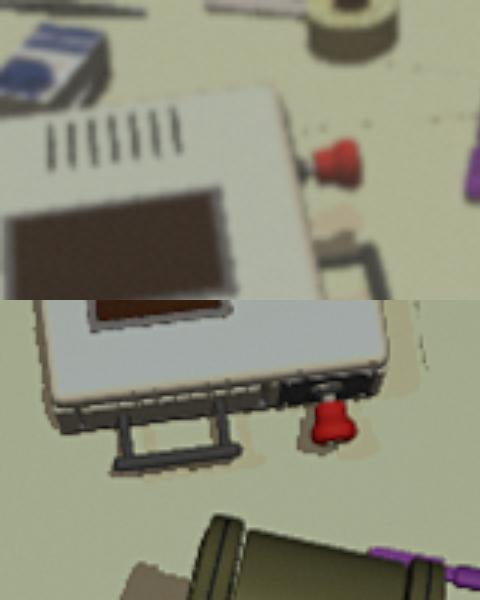

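The tray is shut, its front flush and its handle at (180,455). The knob is unobstructed at (333,425), lower crop, still pushed in. I move over it and descend.

Call:
send_rows --pt "-0.0298 -0.0099 0 0 0 0 -0.3" --pt "-0.0298 -0.0099 0 0 0 0 -0.3" --pt "-0.0298 -0.0099 0 0 0 0 -0.3" --pt "-0.0298 -0.0099 0 0 0 0 -0.3" --pt "-0.0298 -0.0099 0 0 0 0 -0.3" --pt "-0.0298 -0.0099 0 0 0 0 -0.3" --pt "0 0 0 0 0 0 -0.3" --pt "0 0 0.015 0 0 0 -0.3" --pt "0 0 0.02 0 0 0 -0.3" --pt "0 0 0.02 0 0 0 -0.3" --pt "0 0 0.015 0 0 0 -0.3" --pt "0 0 0.01 0 0 0 -0.3" --pt "0 0 0 0 0 0 -0.3" --pt "0 0 0 0 0 0 -0.3"

```text
time: 15.0
eef_pos: [0.6661, -0.0781, 0.1172]
eef_rot: [-0.066, 0.998, 0.0, -0.001]
wrist_force: [-0.1, 0.0, -0.3]
opening: 0.0617
grasp_force: 0.0
```

Call:
send_rows --pt "0 0 0 0 0 0 0.3" --pt "0 0 0 0 0 0 1" --pt "0 0 0 0 0 0 1" --pt "0 0 0 0 0 0 1" --pt "0 0 0 0 0 0 1" --pt "0 0 0 0 0 0 1" --pt "0 0 0 0 0 0 1" --newtons 15

```text
time: 15.58
eef_pos: [0.6669, -0.0774, 0.1184]
eef_rot: [-0.065, 0.998, 0.001, 0.0]
wrist_force: [-1.0, 5.8, 3.6]
opening: 0.0316
grasp_force: 15.0
```

Call:
send_rows --pt "0 0 0 0 0 0 0.3" --pt "0 0 0 0 0 0 0.3" --pt "-0.003 0.001 0 0 0 0 0.3" --pt "-0.002 0 0 0 0 0 0.3" --pt "0 0 0 0 0 0 0.3" --pt "0 0 0 0 0 0 1" --pt "0 0 0 0 0 0 1" --pt "0 0 0 0 0 0 1" --pt "0 0 0 0 0 0 1" --pt "0 0 0 0 0 0 1" --newtons 30

```text
time: 16.42
eef_pos: [0.6714, -0.0766, 0.1174]
eef_rot: [-0.066, 0.998, 0.0, -0.0]
wrist_force: [0.8, 3.4, -0.7]
opening: 0.0281
grasp_force: 26.4
```

Now behind the flare (28 mm). Pull it out.

Call:
send_rows --pt "0.003 0 0 0 0 0 1" --pt "0.004 0 0 0 0 0 1" --pt "0.004 0 0 0 0 0 1" --pt "0.004 0 0 0 0 0 1" --pt "0.002 0 0 0 0 0 1" --pt "0 0 0 0 0 0 1"

```text
time: 16.92
eef_pos: [0.6574, -0.0786, 0.1177]
eef_rot: [-0.065, 0.998, 0.0, 0.005]
wrist_force: [15.4, 4.7, -12.1]
opening: 0.0267
grasp_force: 29.8
```

Travelled 14 mm with 15 N at the stop. I release it to let it sit at its detent, rise, and check.

Call:
send_rows --pt "-0.002 0 0 0 0 0 1" --pt "0 0 0 0 0 0 -0.3" --pt "0 0 0 0 0 0 -0.3" --pt "0 0 0 0 0 0 -0.3" --pt "0 0 0 0 0 0 -0.3" --pt "0 0 0 0 0 0 -0.3" --pt "0 0 -0.02 0 0 0 -0.3" --pt "0 0 -0.03 0 0 0 -0.3" --pt "0.01 0 -0.03 0 0 0 -0.3" --pt "0.04 0 0 0 0 0 -0.3" --pt "0.04 0 0 0 0 0 -0.3" --pt "0.04 0 0 0 0 0 -0.3" --pt "0.02 0 0 0 0 0 -0.3" --pt "0 0 0 0 0 0 -0.3"

```text
time: 18.08
eef_pos: [0.5042, -0.0988, 0.1971]
eef_rot: [-0.065, 0.998, -0.0, -0.001]
wrist_force: [1.4, -0.4, -0.5]
opening: 0.0619
grasp_force: 0.0
```

```bash
python3 k.py c8
```

```text
(345, 190, 15, 15) 154.0
(285, 215, 10, 8) 63.0
knob red centroid [ 0.6491 -0.0786  0.0637] miss 0.0024294717698170975
top at z58 [ 0.64800119 -0.07849423  0.063     ] side at z58 [ 0.65043066 -0.08426512  0.06      ]
t 18.1833 pos [ 0.5077 -0.0988  0.1982] ty yaw 97.48 zax [ 0.001 -0.001 -1.   ] q [-0.3  -0.09  2.03 -0.    1.2  -2.  ] open 0.0615 gf 0.0 F [ 0.16 -0.07 -0.49]
shift [-0.1427  0.0017  0.0814] turn z -0.02
```

View pics/c8.png

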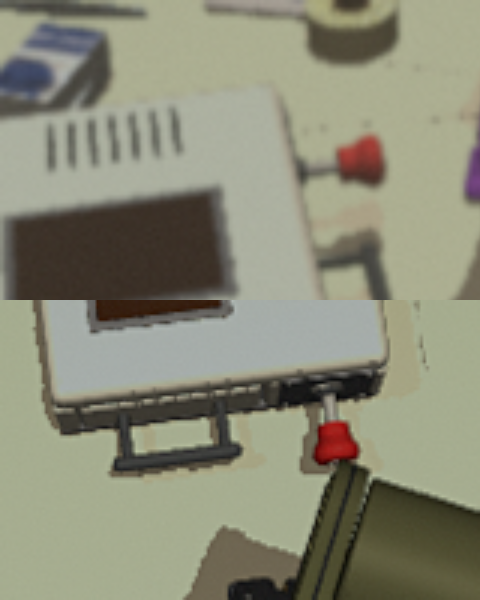

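The knob has moved 14 mm out (centroid x .663→.649) and the tray is still home. I wait while positioning the closed fingers in front of the knob.

Call:
send_rows --pt "-0.022 0.001 0 0 0 0 1" --pt "-0.022 0 0 0 0 0 1" --pt "-0.022 0 0 0 0 0 1" --pt "-0.022 0 0 0 0 0 1" --pt "0 0 0 0 0 0 1" --pt "0 0 0 0 0 0 1" --pt "0 0 0.02 0 0 0 1" --pt "0 0 0.02 0 0 0 1" --pt "0 0 0.02 0 0 0 1" --pt "0 0 0.015 0 0 0 1" --pt "0 0 0.008 0 0 0 1" --pt "0 0 0 0 0 0 1" --pt "0 0 0 0 0 0 1" --pt "0 0 0 0 0 0 1" --pt "0 0 0 0 0 0 1" --pt "0 0 0 0 0 0 1" --pt "0 0 0 0 0 0 1" --pt "0 0 0 0 0 0 1" --pt "0 0 0 0 0 0 1" --pt "0 0 0 0 0 0 1"

```text
time: 19.85
eef_pos: [0.5951, -0.086, 0.1149]
eef_rot: [-0.066, 0.998, -0.0, 0.0]
wrist_force: [0.2, 0.6, -0.8]
opening: 0.0005
grasp_force: 0.0
```

Call:
send_rows --pt "0 0 0 0 0 0 1" --pt "0 0 0 0 0 0 1" --pt "0 0 0 0 0 0 1" --pt "0 0 0 0 0 0 1" --pt "0 0 0 0 0 0 1" --pt "0 0 0 0 0 0 1" --pt "0 0 0 0 0 0 1" --pt "0 0 0 0 0 0 1" --pt "0 0 0 0 0 0 1" --pt "0 0 0 0 0 0 1" --pt "0 0 0 0 0 0 1" --pt "0 0 0 0 0 0 1" --pt "0 0 0 0 0 0 1" --pt "0 0 0 0 0 0 1" --pt "0 0 0 0 0 0 1" --pt "0 0 0 0 0 0 1" --pt "0 0 0 0 0 0 1" --pt "0 0 0 0 0 0 1"

```text
time: 21.35
eef_pos: [0.5951, -0.086, 0.1148]
eef_rot: [-0.066, 0.998, -0.0, 0.0]
wrist_force: [0.6, -0.4, 0.6]
opening: 0.0004
grasp_force: 0.0
```

Call:
send_rows --pt "-0.004 0 0 0 0 0 1" --pt "-0.004 0 0 0 0 0 1" --pt "-0.004 0 0 0 0 0 1" --pt "-0.004 0 0 0 0 0 1" --pt "-0.004 0 0 0 0 0 1" --pt "-0.004 0 0 0 0 0 1"

```text
time: 21.85
eef_pos: [0.6194, -0.0828, 0.1147]
eef_rot: [-0.066, 0.998, 0.0, 0.0]
wrist_force: [-0.6, 0.4, 0.5]
opening: 0.0002
grasp_force: 0.0
```

Call:
send_rows --pt "-0.003 0 0 0 0 0 1" --pt "-0.003 0 0 0 0 0 1" --pt "-0.003 0 0 0 0 0 1" --pt "-0.003 0 0 0 0 0 1"

```text
time: 22.18
eef_pos: [0.6296, -0.0814, 0.1144]
eef_rot: [-0.066, 0.998, 0.0, -0.002]
wrist_force: [-5.7, -0.4, 3.4]
opening: 0.0003
grasp_force: 2.3
```

Call:
send_rows --pt "-0.002 0 0 0 0 0 1" --pt "-0.002 0 0 0 0 0 1" --pt "-0.001 0 0 0 0 0 1"

```text
time: 22.43
eef_pos: [0.6363, -0.0806, 0.1148]
eef_rot: [-0.066, 0.998, -0.0, 0.001]
wrist_force: [1.0, -0.4, 0.5]
opening: 0.0004
grasp_force: 0.0
```

Call:
send_rows --pt "-0.001 0 0 0 0 0 1" --pt "-0.001 0 0 0 0 0 1" --pt "-0.001 0 0 0 0 0 1"

```text
time: 22.68
eef_pos: [0.6388, -0.0802, 0.1148]
eef_rot: [-0.066, 0.998, -0.0, -0.0]
wrist_force: [-3.0, -0.5, 1.6]
opening: 0.0007
grasp_force: 1.3
```

It snapped through. I press lightly to the stop, then retreat and measure.

Call:
send_rows --pt "-0.001 0 0 0 0 0 1" --pt "-0.001 0 0 0 0 0 1" --pt "-0.001 0 0 0 0 0 1" --pt "0 0 0 0 0 0 1"

```text
time: 23.02
eef_pos: [0.6394, -0.0802, 0.1146]
eef_rot: [-0.066, 0.998, 0.0, -0.004]
wrist_force: [-10.8, -1.0, 6.9]
opening: 0.0007
grasp_force: 5.5
```

Call:
send_rows --pt "0.005 0 0 0 0 0 1" --pt "0.02 0 0 0 0 0 1" --pt "0.03 0 0 0 0 0 1" --pt "0.03 0 -0.02 0 0 0 1" --pt "0.03 0 -0.03 0 0 0 1" --pt "0.03 0 -0.03 0 0 0 1" --pt "0 0 0 0 0 0 1" --pt "0 0 0 0 0 0 1"

```text
time: 23.68
eef_pos: [0.4995, -0.0992, 0.1966]
eef_rot: [-0.065, 0.998, -0.001, 0.003]
wrist_force: [-0.5, -0.0, -0.2]
opening: 0.0009
grasp_force: 0.0
```

```bash
python3 k.py c9
```

```text
(344, 183, 15, 15) 162.0
(279, 215, 10, 9) 64.0
knob red centroid [ 0.6633 -0.0767  0.0635] miss 0.0024291515169394392
top at z58 [ 0.66216289 -0.07653856  0.063     ] side at z58 [ 0.66470617 -0.08203016  0.06      ]
t 23.7833 pos [ 0.4991 -0.0986  0.1934] ty yaw 97.52 zax [ 0.001  0.    -1.   ] q [-0.3  -0.11  2.06  0.    1.19 -2.  ] open 0.0005 gf 0.0 F [-0.57  0.27  0.16]
shift [-0.1656  0.0003  0.0765] turn z 0.02
```

View pics/c9.png

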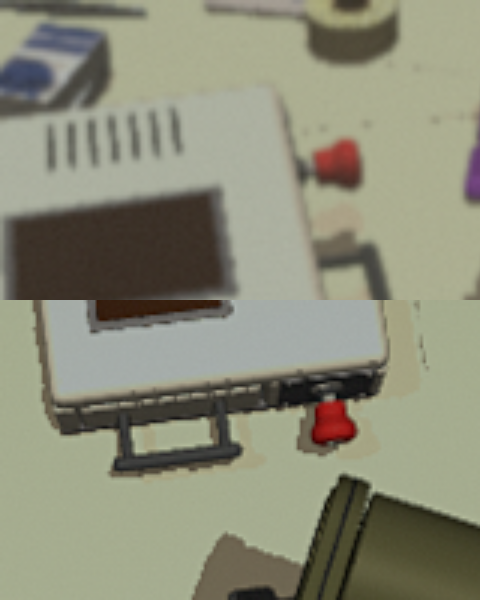

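The knob is back at its initial place (centroid .6633), the tray is shut and the robot is clear.

```bash
python3 -c "
from bench import ctrl
print(ctrl.hand_in())"
```

```text
the job is handed in; nothing more can be done
None
```

The job is handed in with no verdict returned: the spatula lies flat in the shut tray, the lamp was on for about five seconds with the tray home, and the knob measured back at its pushed-in position.

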